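# Let a reactor lid down on its ratchet hoist

### The job

Let the raised steel lid of the bench reactor down onto the glass vessel. Wind the crank up a little to take the load off the ratchet, flick the sprung pawl clear so that it stays off - never forcing it while a tooth still bears on it - then ease the crank back slowly until the lid's weight has come onto the glass rim, without pressing hard on the glass. Let go of the crank and leave the vessel and everything else on the bench where it stands.

Things in the scene. Friction and masses are not known exactly. Their poses are not given: they have to be found in the camera images.
- stand: Fixed hoist stand: grey base plate 240 x 380 x 16 mm, white gear housing to z 235 on a short post, white cheek plate (y -32 to -38, ear up to z 263) on the crank side, which is the stand's -y side. Origin on the bench beneath the crank axis, z up. The vertical rack bar is at x -40, y 0; the lid's and vessel's axis at x -40, y 160 (mm, stand frame).
- hub (a point): Centre of the steel ratchet wheel on the crank axis, 190 mm above the bench, 55 mm to the stand's -y of its origin. The axis is horizontal, along y; this point's axes are the stand's. Wheel: diameter 96, 12 mm thick, 12 teeth. A friction drag in the hub (about 0.5 Nm) holds the crank wherever it is let go, lid and all.
- crank (a joint): Turn of crank, drum and wheel, rad: about 0 at the start; grows as the lid goes DOWN (anticlockwise seen from the crank side, looking along the stand's +y), 30 mm of lid per rad. Knob centre in the stand frame: x = 75 sin(0.6 - q), y = -130, z = 190 + 75 cos(0.6 - q) mm.
- crank_grip (a point): Centre of the crank's knob: black freely revolving sleeve, diameter 24, 70 mm long along the stand's y (y -95 to -165), 75 mm from the axis. Winding up takes about 10 N at the knob, easing down 1 to 4 N (steady for one load). Once the lid bears on the glass each further newton here puts 2.5 to 4 N on the glass; the drive is stiff, some 45 N on the glass per mm of lid.
- pawl_swing (a joint): Swing of the pawl, rad: 0 = nose fully in the teeth, 0.6 = fully off, at its stop. An over-centre spring drives it to the nearer end (balance at 0.3, about 2 to 3 N at the tab). At the start an undercut tooth traps it: it is free only with the crank wound up by 0.1 to 0.4 rad from its start (past 0.5 it clicks into the next tooth). Winding makes it ride outward by up to 0.14.
- pawl: The dark steel pawl, 13 mm thick; origin at its pivot, axis along the stand's y: x 52, y -55, z 245 mm in the stand frame, right of and above the wheel as seen from the crank side. The nose hangs down from it into the teeth, the tab rises from it.
- pawl_tab (a point): Thumb tab of the pawl: dark steel plate 6 thick (x), 12 wide (y), 44 mm tall, ending in a 10 mm round bead. This point is on its centre line, 18 mm under its top, 40 mm from the pivot; at the start x 64, y -55, z 284 mm in the stand frame, leaning 0.3 rad to +x. Pushing it towards the stand's -x takes the pawl off: it travels 12 mm to the balance point, 24 mm to the stop.
- lid: Steel lid, diameter 124, 12 mm thick, weight 7 to 11 N, with stem, cross arm (top 131 mm above the origin) and rack bar, sliding straight up and down. Origin at the centre of its underside, the sealing face; a locating spigot of diameter 86 mm goes 6 mm lower, into the vessel's mouth.
- vessel: Loose glass reactor vessel, 0.6 kg, 100 mm tall, body diameter 104, mouth flange diameter 120 mm, standing on a black screw-adjusted support disc under the lid. Origin at the centre of its underside, z up.
- vessel_rim (a point): Centre of the vessel's mouth, level with the flat top of its rim, on which the lid's underside comes to rest.
- flask_a: Bystander: glass conical flask 132 mm tall, origin under its centre.
- flask_b: Bystander: glass conical flask 165 mm tall, origin under its centre.
- beaker: Bystander: glass beaker 90 mm tall, diameter 68 mm, beside the stand, origin under its centre.
- petri: Bystander: clear dish, diameter 92 mm, 15 mm high, beside the stand, origin under its centre.
- spanner: Bystander: steel spanner 120 mm long lying on the stand's base plate, origin under its centre.
- wash: Bystander: white plastic bottle 170 mm tall, diameter 68 mm, origin under its centre.
- slidebox: Bystander: blue slide box 85 x 60 x 35 mm, origin under its centre.
- forceps: Bystander: steel forceps 130 mm long, 5 mm high, origin under their centre.

How it is judged:
On the way:
1. the pawl stands clear of the ratchet by itself (past 0.5 rad, touched by no finger) while the lid is still at least 15 mm above the rim (value of joint pawl_swing above 0.5 rad and contact force between the fingers and pawl below 0.2 N and z of lid in the frame of vessel_rim above 0.015 m), for 0.2 s.
At the end, for the whole second after the job is handed in: The lid bears on the glass rim with 3 to 25 N, the crank is at rest and let go, the pawl still stands off the ratchet (joint past 0.5 rad), the vessel is upright and within 6 mm of the lid's axis (contact force between lid and vessel between 3 and 25 N and value of joint pawl_swing above 0.5 rad and velocity of joint crank between -0.05 and 0.05 rad/s and horizontal distance between lid and vessel_rim below 0.006 m and angle between vessel's own z axis and vertical below 0.03 rad); the robot touches nothing.
It fails at once if the pawl is pushed with more than 12 N (contact force between the fingers and pawl above 12 N).
It fails at once if the lid presses on the glass with more than 32 N (contact force between lid and vessel above 32 N).
It fails at once if the crank runs down faster than 2 rad/s (60 mm/s of lid) (velocity of joint crank above 2 rad/s).
It fails at once if the vessel is shifted by more than 5 mm (distance of vessel from where it was at the start of the episode above 0.005 m).
It fails at once if a bystander is shifted by more than 25 mm (distance of any of flask_a, flask_b, beaker, petri, spanner, wash, slidebox, forceps from where it was at the start of the episode above 0.025 m).
It also fails if it takes over 72 s, if anything falls off the work surface, if the arm or the gripper's body presses on something with over 40 N, if the wrist force passes 120 N, or if a joint passes its speed limit or range.

### The arm

A 6-joint arm with a two-finger parallel gripper is mounted at the origin on the work surface. World frame = base frame: x ahead of the robot, y to its left, z up, the work surface at z = 0. Lengths are in m, angles in rad, forces in N, time in s.
With the tool pointing down it reaches from about 0.35 to 0.8 m from the base axis. Payload 7.3 kg.
Tool frame: the origin (TCP) lies at the very end of the fingers, on their centre line; the grasp point (between the pads) lies 19 mm behind it; z points along the fingers, y is the line along which they close (so a half turn about z gives the same grasp; the last joint's range is limited). The gripper opens to 85 mm and grips with 20 to 120 N. Pads are 22 mm wide; open, the fingers measure 114 mm over their backs; the gripper's body (76 mm by 85 mm) begins 54 mm behind the grasp point. The pads swing forward as they close: fully open they stand 13 mm farther back than shut.
Start: joints at [-1.36, 0.342, 1.524, -0, 1.275, -0.146], TCP at [0.183, -0.492, 0.231] pointing down, gripper open.
Joint ranges: [-2.53, 2.53], [-0.77, 2.02], [0.04, 2.7], [-1, 4.14], [0.28, 2.66], [-3.11, 3.11]. Speed limits (rad/s): [2.57, 2.57, 3.14, 3.14, 3.14, 3.14].

### API

Orientations are given as a unit quaternion [x, y, z, w].
In Python, from workcell import env, eyes, boxes_of, outline_of gives the robot as it stands.
- The arm moves only by the tool jog_arm, never from a script. Its argument "commands" is a list of rows, each an object with "linear": the shift along the world's x, y, z in cm, a list of three; "rotation": the turn, a rotation vector about the world's x, y, z in degrees, a list of three; "claw": the finger opening in cm, from 0 to 8.54. In form: [{"linear": [tx, ty, tz], "rotation": [wx, wy, wz], "claw": claw}, ...]. A call has 1 to 10 rows; each row shifts and turns the commanded pose from where the row before left it; what a row does not reach is not made up. A row lasts 1/8 s, in which the tool goes at most 62.5 mm and 10.7 degrees, less where a joint would pass 70% of its speed; a pose out of reach is approached as far as the arm can. A call is refused whole if a number of a shift passes 6.25 or a number of a turn 10.7, either way. A call with a gripper value outside its range is refused whole. The fingers move at their own pace and stop on an object; "squeeze" is the grip in N (left out, the last holds). Time passes only in rows, so rows that do not move let the fingers close. It gives the time, the measured TCP pose, the force, the opening and the grip force at its end, in the units of the state.
- env.state(): the state, without advancing time (a new reading comes with each control period).
- eyes.capture(name): name is "scene" or "top" or "wrist"; returns the picture (480x640x3 uint8, red, green, blue); there is no depth.
- eyes.camera_info(name): a dict with "fx", "fy", "cx", "cy" (pixels), "D" ([k1, k2, p1, p2, k3] as OpenCV has them; the pictures are not rectified), "cam_to_world" (4x4, takes a point from camera to world coordinates). Camera axes: x right, y down, z forward; pixel columns grow to the right and rows downward; lengths in m; the calibration is good to about 2 mm. A picture is of the moment at which its call begins: read the wrist's pose just before it. camera_info takes no time and is no camera call; for the wrist camera it gives the pose at the moment of the call.
- env.close_job(): hands the job in; it is judged then, once.
Trained networks look in the newest picture that a camera, given by its name, has taken for a name from the list of things; names that differ only in an ending like _2 or _b are one class to them, and where a whole thing is asked for, a point or a joint stands for the part that bears it (a point fixed in the world has none). Each returns a list of dicts, best first, with "p" (0 to 1); they miss things now and then, are a little off and sometimes report something else, mostly with a low value. They report only what shows in the picture. A call takes as long as a camera call.
- boxes_of(camera, thing): "point" ([x, y, z] in m, in the coordinates of the camera as it stood for that picture, good to about 4 mm: the middle of the surface that is visible of it).
- outline_of(camera, thing): "pixels" (480x640 bool, what is visible of it).
The state is a dict: "time": time; "q": joint angles; "qvel": joint speeds; "joint_torque": joint torques, N m; "ee_pos": TCP position; "ee_rot": TCP orientation; "contact_force": force on the tool from outside, world axes, zero at the start; "moment": the same for the moment, N m; "grip_width": finger opening in m; "grip_force": force on a finger pad.
Only numpy, scipy, OpenCV 4.12 (cv2) and the standard library are available. Lean on these libraries where they do the work, as an engineer would, in place of code of your own. Each camera call takes 0.05 s, during which the arm holds its last target. There are 200 camera calls.

## Working session

There is one attempt and no reset: what is moved stays moved. The work goes in short steps, Python scripts to look and compute and a tool call to move; the robot and the scene stay as the last step left them, time stands still between calls to the robot, and variables do not carry over. Pictures are saved under pics/ and viewed, at most 10 in all, crops included, and the job is handed in when it is done.

Besides the shell and the picture viewer there is one more tool, called as name(argument=value, ...), one argument or row to a line, values as JSON. jog_arm: Moves the arm, as the interface text tells. Its arguments: {"type":"object","properties":{"commands":{"type":"array"},"squeeze":{"type":"number"}},"required":["commands"]}

```bash
mkdir -p pics; cat > h.py <<'E'
import numpy as np, cv2
from workcell import env, eyes, boxes_of, outline_of
def W(cam,p):
    T=np.array(eyes.camera_info(cam)["cam_to_world"]); return (T@np.r_[p,1])[:3]
def proj(cam,P):
    i=eyes.camera_info(cam);T=np.linalg.inv(np.array(i["cam_to_world"]))
    K=np.array([[i["fx"],0,i["cx"]],[0,i["fy"],i["cy"]],[0,0,1.]])
    return cv2.projectPoints(np.array(P,float).reshape(-1,1,3),cv2.Rodrigues(T[:3,:3])[0],T[:3,3],K,np.array(i["D"],float))[0].reshape(-1,2)
def save(cam,n):
    im=eyes.capture(cam);cv2.imwrite(f"pics/{n}.png",im[:,:,::-1]);return im
E
python3 - <<'E'
from h import *
print(env.state())
for c in("scene","top"):
    save(c,c+"0")
    print(c,np.round(eyes.camera_info(c)["cam_to_world"],3).tolist(),eyes.camera_info(c)["fx"])
    for t in("stand","crank_grip","pawl","pawl_tab","hub","lid","vessel","vessel_rim","beaker","petri","wash","flask_a","slidebox"):
        for b in boxes_of(c,t)[:2]: print(t,round(b["p"],2),np.round(W(c,b["point"]),3),np.round(proj(c,W(c,b["point"]))))
E
```

```text
{'time': 0.0, 'q': array([-1.36001209e+00,  3.42728315e-01,  1.52502590e+00,  3.65462968e-07,
        1.27541563e+00, -1.46028773e-01]), 'qvel': array([4.84167575e-05, 7.36243946e-04, 5.42277188e-04, 2.81957763e-04,
       4.07918328e-04, 3.48908048e-04]), 'joint_torque': array([-2.44471608e-03, -4.33681118e+01, -2.46012622e+01, -5.53082064e-04,
        7.85535987e-03, -1.58674789e-05]), 'ee_pos': array([ 0.18329725, -0.49152508,  0.23061997]), 'ee_rot': array([ 9.84127429e-01,  1.77461491e-01, -2.53538190e-05, -7.88188719e-04]), 'contact_force': array([-0.70078572,  0.42807187, -1.11814543]), 'moment': array([0.05751802, 0.01525467, 0.01028791]), 'grip_force': 0.0, 'grip_width': 0.08538887715926952}
scene [[0.517, 0.695, -0.499, 1.289], [0.856, -0.424, 0.296, -0.387], [-0.006, -0.58, -0.815, 1.306], [0.0, 0.0, 0.0, 1.0]] 568.7781711820521
stand 0.69 [0.533 0.074 0.015] [[321. 247.]]
stand 0.66 [0.664 0.429 0.058] [[455. 216.]]
crank_grip 0.82 [0.602 0.03  0.233] [[320. 223.]]
hub 0.62 [0.539 0.074 0.017] [[322. 248.]]
lid 0.71 [0.619 0.081 0.254] [[343. 214.]]
lid 0.56 [0.452 0.173 
[... 719 characters left out ...]
5.]]
crank_grip 0.29 [0.635 0.434 0.059] [[165. 222.]]
pawl 0.63 [ 0.718 -0.236  0.078] [[428. 197.]]
pawl 0.47 [0.615 0.082 0.27 ] [[297. 212.]]
pawl_tab 0.6 [0.621 0.084 0.269] [[296. 209.]]
pawl_tab 0.5 [ 0.395 -0.347  0.034] [[469. 328.]]
hub 0.9 [0.476 0.114 0.016] [[287. 290.]]
lid 0.61 [0.599 0.036 0.234] [[318. 224.]]
lid 0.6 [0.421 0.169 0.214] [[255. 303.]]
beaker 0.74 [0.599 0.307 0.051] [[213. 238.]]
beaker 0.6 [ 0.394 -0.354  0.034] [[472. 328.]]
petri 0.83 [0.656 0.205 0.019] [[256. 220.]]
wash 0.72 [0.432 0.492 0.114] [[126. 297.]]
flask_a 0.97 [0.639 0.438 0.059] [[163. 220.]]
flask_a 0.84 [ 0.718 -0.24   0.072] [[429. 197.]]
slidebox 0.79 [ 0.395 -0.351  0.036] [[472. 327.]]
```

View pics/scene0.png

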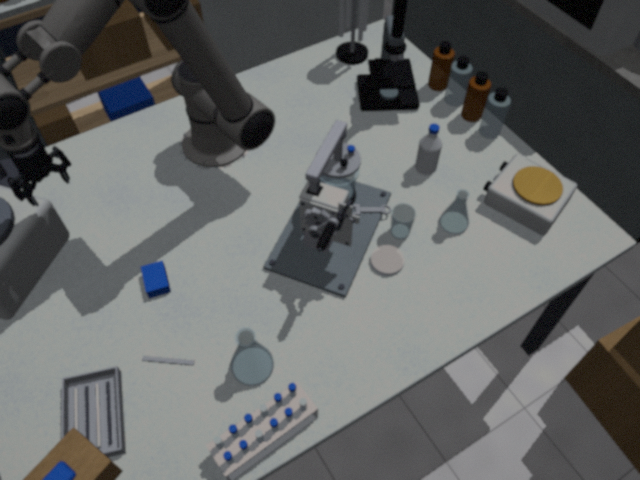

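View pics/top0.png

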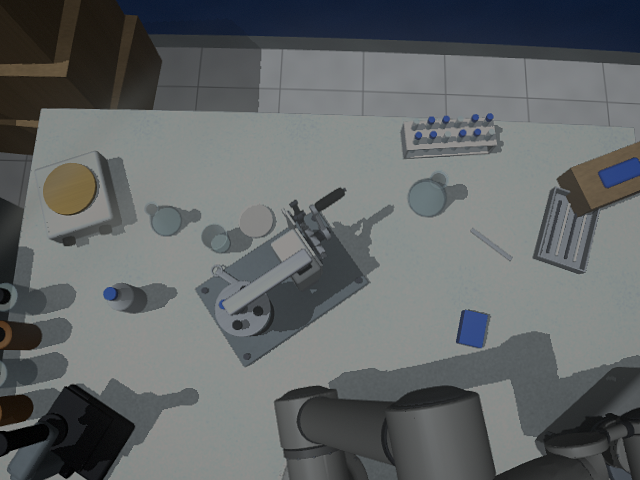

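```bash
python3 - <<'E'
import cv2
a=cv2.imread("pics/top0.png")[175:375,185:385];b=cv2.imread("pics/scene0.png")[115:315,250:420]
cv2.imwrite("pics/ct.png",cv2.convertScaleAbs(cv2.resize(a,(600,600),interpolation=3),alpha=1.5))
cv2.imwrite("pics/cs.png",cv2.convertScaleAbs(cv2.resize(b,(510,600),interpolation=3),alpha=1.5))
E
```

```text
(no output)
```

View pics/ct.png

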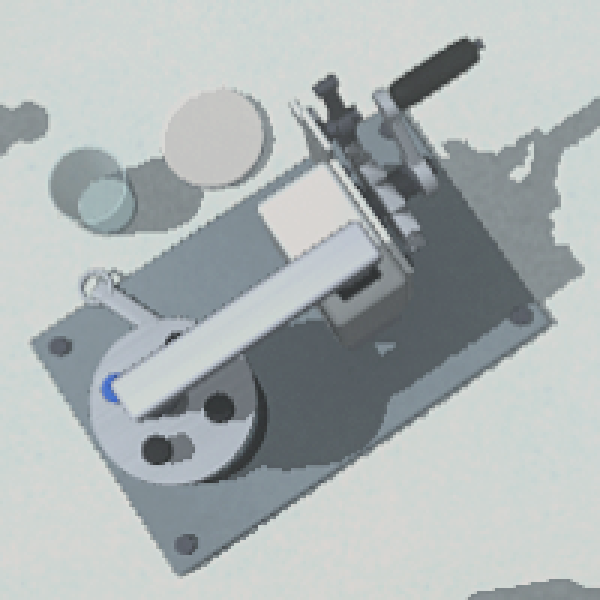

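View pics/cs.png

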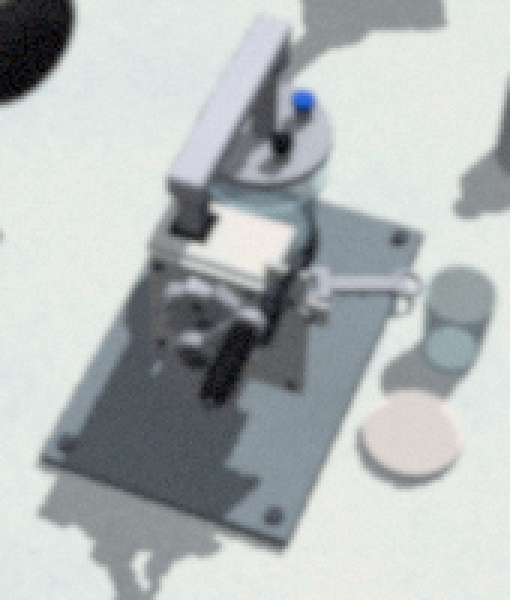

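The crops show the knob (top px ~(343,190) outer to (317,207) inner), the tab bead at top px ~(294,203), and plate corners in both views. I'll fit the stand pose to these.

```bash
cat > fit.py <<'E'
from h import *
from scipy.optimize import least_squares
T=lambda a,o:np.array(a)/3+np.array(o)
def S(p,q):
    x,y,t=p[:3];c,s=np.cos(t),np.sin(t);q=np.atleast_2d(q)
    return np.c_[x+c*q[:,0]-s*q[:,1],y+s*q[:,0]+c*q[:,1],q[:,2]]
E
python3 - <<'E'
from fit import *
kx,kz=.075*np.sin(.6),.19+.075*np.cos(.6)
pt=T([[476,46],[397,97],[326,83],[30,342],[181,576],[553,320]],[185,175])
ps=T([[213,395],[243,330],[42,462],[285,547],[422,235]],[250,115])
def f(p):
    cx,cy=p[3:]
    C=lambda sx,sy:[cx+sx*.12,cy+sy*.19,.016]
    K=[[kx,-.165,kz],[kx,-.095,kz]]
    a=proj("top",S(p,K+[[.0693,-.055,.301],C(1,1),C(-1,1),C(-1,-1)]))
    b=proj("scene",S(p,K+[C(-1,-1),C(1,-1),C(1,1)]))
    return np.r_[(a-pt).ravel(),(b-ps).ravel()]
r=least_squares(f,[.55,.08,.6,0,.05],loss='soft_l1')
print(r.x,np.round(f(r.x).reshape(-1,2),1).tolist())
p=r.x[:3];np.save("p.npy",p)
for n,q in dict(knob=[kx,-.13,kz],tab=[.064,-.055,.284],hub=[0,-.055,.19],lidaxis=[-.04,.16,.2]).items(): print(n,S(p,q).round(4),proj("top",S(p,q)).round(),proj("scene",S(p,q)).round())
i=eyes.camera_info("wrist");s=env.state()
from scipy.spatial.transform import Rotation as R
print(np.round(np.linalg.inv(np.block([[R.from_quat(s['ee_rot']).as_matrix(),s['ee_pos'][:,None]],[np.zeros(3),1]]))@np.array(i["cam_to_world"]),3),i["fx"])
print(R.from_quat(s['ee_rot']).as_matrix().round(3))
E
```

```text
[ 0.53936558  0.09167786  0.64010671 -0.01844817  0.05832007] [[-0.5, 0.0], [-0.4, 0.6], [-0.2, -0.8], [0.0, -1.0], [0.5, -0.1], [0.5, -0.9], [-1.5, 1.2], [-0.1, -0.3], [-2.0, -1.8], [0.7, -0.9], [0.2, -1.4]]
knob [[0.651  0.0127 0.2519]] [[330. 199.]] [[325. 236.]]
tab [[0.6235 0.0858 0.284 ]] [[295. 206.]] [[346. 206.]]
hub [[0.5722 0.0476 0.19  ]] [[313. 240.]] [[320. 222.]]
lidaxis [[0.4117 0.1961 0.2   ]] [[243. 308.]] [[337. 156.]]
[[-0.    -0.95  -0.313  0.081]
 [ 1.    -0.     0.    -0.001]
 [-0.    -0.313  0.95  -0.141]
 [ 0.     0.     0.     1.   ]] 368.76159227962546
[[ 0.937  0.349 -0.   ]
 [ 0.349 -0.937 -0.   ]
 [-0.     0.    -1.   ]]
```

jog_arm(
  commands=[
    {"linear":[0,0,6],"rotation":[0,0,0],"claw":8.5},
    {"linear":[1,1,6],"rotation":[0,0,5],"claw":8.5},
    {"linear":[3,3,1],"rotation":[0,0,8],"claw":8.5},
    {"linear":[3.5,3.5,0],"rotation":[0,0,8],"claw":8.5},
    {"linear":[3.5,3.5,0],"rotation":[0,0,8],"claw":8.5},
    {"linear":[3.5,4,0],"rotation":[0,0,8],"claw":8.5},
    {"linear":[3.5,4,0],"rotation":[0,0,8],"claw":8.5},
    {"linear":[3.5,4,0],"rotation":[0,0,8],"claw":8.5},
    {"linear":[3.5,4,0],"rotation":[0,0,8],"claw":8.5},
    {"linear":[3.5,4,0],"rotation":[0,0,8],"claw":8.5},
  ],
)

```text
time: 2.65
ee_pos: [0.4693, -0.1805, 0.3615]
ee_rot: [0.709, 0.705, 0.0, 0.0]
contact_force: [1.4, -0.8, -0.4]
grip_width: 0.0849
grip_force: 0.0
```

jog_arm(
  commands=[
    {"linear":[3.5,4,0],"rotation":[0,0,8],"claw":8.5},
    {"linear":[3.5,4,0],"rotation":[0,0,8],"claw":8.5},
    {"linear":[3.5,3.5,0],"rotation":[0,0,8],"claw":8.5},
    {"linear":[3.5,3.5,0],"rotation":[0,0,8],"claw":8.5},
    {"linear":[2.5,2.5,0],"rotation":[0,0,5.3],"claw":8.5},
    {"linear":[0.7,1,0],"rotation":[0,0,0],"claw":8.5},
    {"linear":[0,0,0],"rotation":[0,0,0],"claw":5},
  ],
)

```text
time: 3.52
ee_pos: [0.6403, 0.0032, 0.3609]
ee_rot: [0.448, 0.894, -0.0, -0.0]
contact_force: [0.1, -0.1, 0.6]
grip_width: 0.0695
grip_force: 0.0
```

```bash
python3 - <<'E'
from fit import *
s=env.state();print(s['ee_pos'],s['ee_rot'])
im=save("wrist","w1");p=np.load("p.npy")
kx,kz=.075*np.sin(.6),.19+.075*np.cos(.6)
Q=S(p,[[kx,-.165,kz],[kx,-.095,kz],[.0693,-.055,.301],[.064,-.055,.284],[0,-.055,.19]])
uv=proj("wrist",Q);print(uv.round())
for t in("crank_grip","pawl_tab"):
    for b in boxes_of("wrist",t)[:2]: print(t,b["p"],W("wrist",b["point"]).round(4))
v=im[:,:,::-1].copy()
for a in uv: cv2.circle(v,tuple(int(k) for k in a),4,(0,0,255),1)
cv2.imwrite("pics/w1m.png",v)
E
```

```text
[0.64029364 0.00322412 0.3609209 ] [ 4.48496227e-01  8.93784648e-01 -2.27405760e-04 -2.93391672e-04]
[[342. 278.]
 [344. 184.]
 [402. 125.]
 [387. 124.]
 [288. 121.]]
crank_grip 0.58 [0.6127 0.0371 0.2418]
crank_grip 0.24 [0.5585 0.0597 0.2358]
pawl_tab 0.96 [0.6185 0.0812 0.2816]
```

View pics/w1m.png

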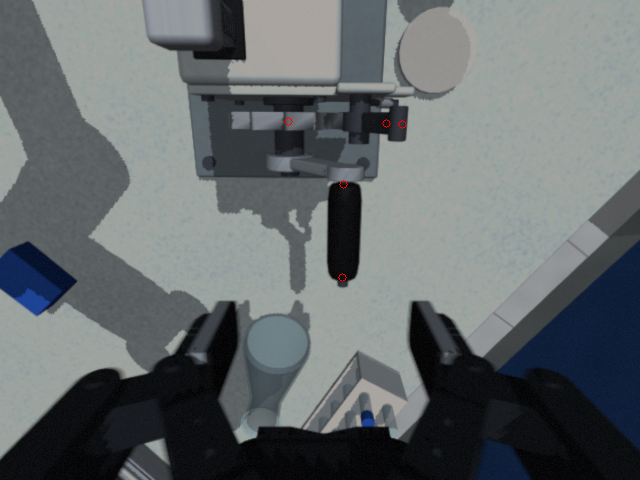

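The overlaid model matches: knob ends at px (344,181) and (343,280), tab at (397,121), all within ~3 px. Going down over the knob.

jog_arm(
  commands=[
    {"linear":[1.55,0.3,0],"rotation":[0,0,0],"claw":6},
    {"linear":[0,0,-4],"rotation":[0,0,0],"claw":5},
    {"linear":[0,0,-4],"rotation":[0,0,0],"claw":5},
    {"linear":[0,0,-3],"rotation":[0,0,0],"claw":5},
    {"linear":[0,0,-1.8],"rotation":[0,0,0],"claw":5},
    {"linear":[0,0,0],"rotation":[0,0,0],"claw":4},
    {"linear":[0,0,0],"rotation":[0,0,0],"claw":3},
    {"linear":[0,0,0],"rotation":[0,0,0],"claw":2.6},
  ],
  squeeze=30,
)

```text
time: 4.68
ee_pos: [0.6563, 0.0057, 0.2348]
ee_rot: [0.448, 0.894, 0.0, 0.001]
contact_force: [-0.7, -0.6, 1.1]
grip_width: 0.0261
grip_force: 0.0
```

jog_arm(
  commands=[
    {"linear":[0,0,0],"rotation":[0,0,0],"claw":2},
    {"linear":[0,0,0],"rotation":[0,0,0],"claw":1.8},
    {"linear":[0,0,0],"rotation":[0,0,0],"claw":1.8},
  ],
)

```text
time: 5.05
ee_pos: [0.6565, 0.0059, 0.2347]
ee_rot: [0.448, 0.894, 0.0, 0.001]
contact_force: [-0.2, -0.8, 6.1]
grip_width: 0.0229
grip_force: 29.5
```

jog_arm(
  commands=[
    {"linear":[0.12,0.09,-0.11],"rotation":[0,0,0],"claw":1.8},
    {"linear":[0.12,0.09,-0.11],"rotation":[0,0,0],"claw":1.8},
    {"linear":[0.235,0.175,-0.235],"rotation":[0,0,0],"claw":1.8},
    {"linear":[0.225,0.167,-0.248],"rotation":[0,0,0],"claw":1.8},
  ],
)

```text
time: 5.55
ee_pos: [0.6627, 0.0105, 0.2285]
ee_rot: [0.448, 0.894, -0.0, 0.001]
contact_force: [-4.4, -3.0, 10.0]
grip_width: 0.0228
grip_force: 29.9
```

jog_arm(
  commands=[
    {"linear":[0.215,0.16,-0.263],"rotation":[0,0,0],"claw":1.8},
    {"linear":[0.205,0.152,-0.275],"rotation":[0,0,0],"claw":1.8},
    {"linear":[0,0,0],"rotation":[0,0,0],"claw":1.8},
  ],
)

```text
time: 5.92
ee_pos: [0.6673, 0.0139, 0.2226]
ee_rot: [0.448, 0.894, -0.0, 0.001]
contact_force: [-1.7, -0.6, 7.6]
grip_width: 0.0231
grip_force: 29.7
```

jog_arm(
  commands=[
    {"linear":[0,0,0],"rotation":[0,0,0],"claw":4},
    {"linear":[0,0,0],"rotation":[0,0,0],"claw":5},
    {"linear":[0,0,4],"rotation":[0,0,0],"claw":5},
    {"linear":[0,0,5],"rotation":[0,0,0],"claw":5},
    {"linear":[0,0,5],"rotation":[0,0,0],"claw":5},
    {"linear":[0,0,0],"rotation":[0,0,0],"claw":5},
  ],
)

```text
time: 6.68
ee_pos: [0.6681, 0.0144, 0.3656]
ee_rot: [0.448, 0.894, 0.002, 0.004]
contact_force: [0.3, 0.2, -0.3]
grip_width: 0.05
grip_force: 0.0
```

```bash
python3 - <<'E'
from fit import *
s=env.state();print(s['ee_pos'],s['contact_force'])
im=save("wrist","w2");p=np.load("p.npy")
v=im[:,:,::-1].copy()
for q,c in((0,(0,0,255)),(-.25,(0,255,0))):
    a=.6-q;kx,kz=.075*np.sin(a),.19+.075*np.cos(a)
    uv=proj("wrist",S(p,[[kx,-.165,kz],[kx,-.095,kz]]))
    for k in uv: cv2.circle(v,tuple(int(x) for x in k),4,c,1)
    print(uv.round())
cv2.imwrite("pics/w2m.png",cv2.resize(v[40:340,200:500],(600,600)))
E
```

```text
[0.6681274  0.01443557 0.3656478 ] [ 0.34021065  0.17736991 -0.2957761 ]
[[302. 268.]
 [301. 173.]]
[[321. 262.]
 [321. 171.]]
```

View pics/w2m.png

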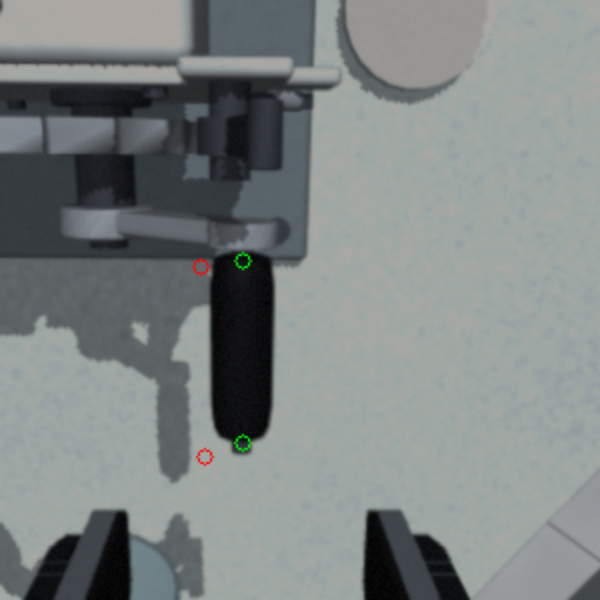

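The knob sits on the green marks (crop (243,262)-(243,443)), so the crank is at about -0.25 rad. Bead is at crop (265,130), slightly ridden outward. Now to the tab.

jog_arm(
  commands=[
    {"linear":[-0.3,3,0],"rotation":[0,0,0],"claw":0},
    {"linear":[-0.5,3,0],"rotation":[0,0,0],"claw":0},
    {"linear":[-0.77,3.29,0],"rotation":[0,0,0],"claw":0},
    {"linear":[0,0,0],"rotation":[0,0,0],"claw":0},
    {"linear":[0,0,-3],"rotation":[0,0,0],"claw":0},
    {"linear":[0,0,-3],"rotation":[0,0,0],"claw":0},
    {"linear":[0,0,-2.8],"rotation":[0,0,0],"claw":0},
    {"linear":[0,0,0],"rotation":[0,0,0],"claw":0},
  ],
)

```text
time: 7.72
ee_pos: [0.6501, 0.1063, 0.2691]
ee_rot: [0.449, 0.894, -0.002, -0.003]
contact_force: [0.2, 0.0, 0.0]
grip_width: -0.0001
grip_force: 0.0
```

```bash
python3 - <<'E'
from fit import *
s=env.state();print(s['ee_pos'],s['contact_force'],s['grip_width'])
save("wrist","w3")
E
```

```text
[0.65005087 0.10626541 0.26912466] [0.24309053 0.02694234 0.02969676] -5.082140050179536e-05
```

View pics/w3.png

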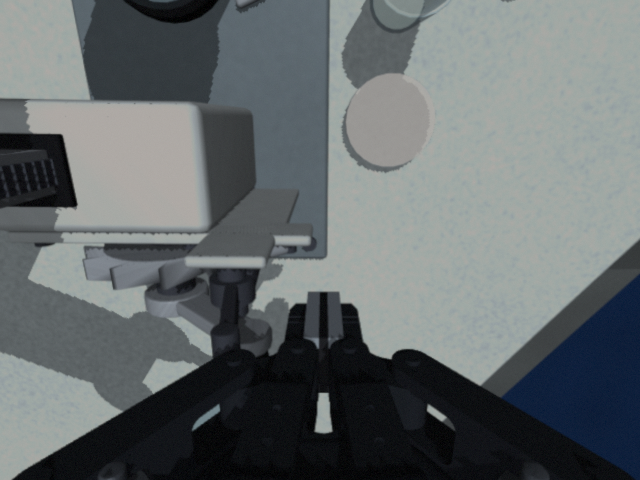

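jog_arm(
  commands=[
    {"linear":[-0.32,-0.24,0],"rotation":[0,0,0],"claw":0},
    {"linear":[-0.32,-0.24,0],"rotation":[0,0,0],"claw":0},
    {"linear":[-0.32,-0.24,0],"rotation":[0,0,0],"claw":0},
    {"linear":[-0.24,-0.18,0],"rotation":[0,0,0],"claw":0},
    {"linear":[-0.16,-0.12,0],"rotation":[0,0,0],"claw":0},
    {"linear":[0,0,0],"rotation":[0,0,0],"claw":0},
  ],
)

```text
time: 8.52
ee_pos: [0.6377, 0.097, 0.273]
ee_rot: [0.448, 0.894, 0.0, 0.0]
contact_force: [-0.1, -0.1, -0.7]
grip_width: 0.0003
grip_force: 0.0
```

jog_arm(
  commands=[
    {"linear":[-0.12,-0.09,0],"rotation":[0,0,0],"claw":0},
    {"linear":[-0.12,-0.09,0],"rotation":[0,0,0],"claw":0},
    {"linear":[-0.12,-0.09,0],"rotation":[0,0,0],"claw":0},
  ],
)

```text
time: 8.9
ee_pos: [0.6344, 0.0945, 0.2732]
ee_rot: [0.448, 0.894, 0.0, 0.0]
contact_force: [0.7, 0.5, 1.0]
grip_width: 0.0001
grip_force: 0.7
```

jog_arm(
  commands=[
    {"linear":[-0.12,-0.09,0],"rotation":[0,0,0],"claw":0},
    {"linear":[-0.12,-0.09,0],"rotation":[0,0,0],"claw":0},
    {"linear":[-0.12,-0.09,0],"rotation":[0,0,0],"claw":0},
  ],
)

```text
time: 9.28
ee_pos: [0.6304, 0.0915, 0.2727]
ee_rot: [0.448, 0.894, -0.0, -0.0]
contact_force: [0.2, -0.1, 1.1]
grip_width: -0.0002
grip_force: 0.2
```

jog_arm(
  commands=[
    {"linear":[-0.12,-0.09,0],"rotation":[0,0,0],"claw":0},
    {"linear":[-0.12,-0.09,0],"rotation":[0,0,0],"claw":0},
  ],
)

```text
time: 9.52
ee_pos: [0.628, 0.0898, 0.2728]
ee_rot: [0.448, 0.894, -0.0, -0.0]
contact_force: [-0.1, 0.5, -0.3]
grip_width: -0.0001
grip_force: 0.0
```

jog_arm(
  commands=[
    {"linear":[-0.16,-0.12,0],"rotation":[0,0,0],"claw":0},
    {"linear":[-0.16,-0.12,0],"rotation":[0,0,0],"claw":0},
    {"linear":[-0.16,-0.12,0],"rotation":[0,0,0],"claw":0},
    {"linear":[-0.08,-0.06,0],"rotation":[0,0,0],"claw":0},
    {"linear":[0,0,0],"rotation":[0,0,0],"claw":0},
  ],
)

```text
time: 10.15
ee_pos: [0.6226, 0.0857, 0.273]
ee_rot: [0.448, 0.894, 0.0, 0.0]
contact_force: [0.8, 0.6, -0.1]
grip_width: -0.0001
grip_force: 0.0
```

```bash
python3 - <<'E'
from fit import *
s=env.state();print(s['ee_pos'],s['contact_force'],s['grip_width'])
save("wrist","w4")
E
```

```text
[0.62256493 0.08565875 0.27297014] [ 0.78803542  0.61053257 -0.1177406 ] -0.00013169706523654968
```

View pics/w4.png

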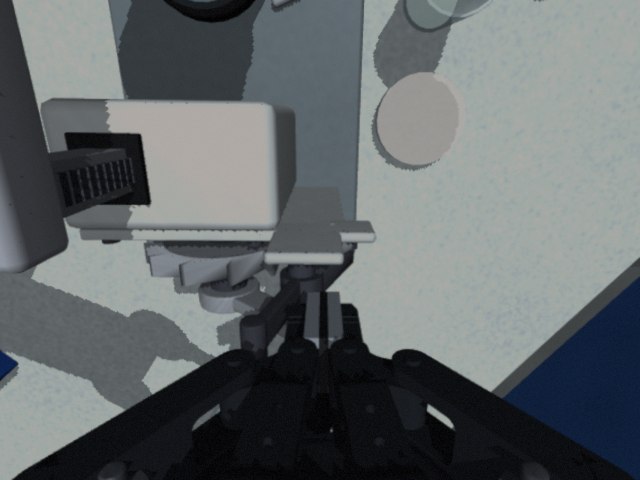

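jog_arm(
  commands=[
    {"linear":[0.8,0.6,0],"rotation":[0,0,0],"claw":0},
    {"linear":[1.6,1.2,0],"rotation":[0,0,0],"claw":0},
    {"linear":[0,0,4.5],"rotation":[0,0,0],"claw":0},
    {"linear":[0,0,4.8],"rotation":[0,0,0],"claw":0},
    {"linear":[0.4,-3,0],"rotation":[0,0,0],"claw":5},
    {"linear":[0.8,-3,0],"rotation":[0,0,0],"claw":5},
    {"linear":[0.92,-2.9,0],"rotation":[0,0,0],"claw":5},
    {"linear":[0,0,0],"rotation":[0,0,0],"claw":5},
  ],
)

```text
time: 11.2
ee_pos: [0.6686, 0.0129, 0.3651]
ee_rot: [0.449, 0.893, -0.0, -0.0]
contact_force: [-0.8, 0.5, -0.2]
grip_width: 0.05
grip_force: 0.0
```

```bash
python3 - <<'E'
from fit import *
s=env.state();print(s['ee_pos'],s['contact_force'])
im=save("wrist","w5");p=np.load("p.npy")
v=im[:,:,::-1].copy()
a=.85;kx,kz=.075*np.sin(a),.19+.075*np.cos(a)
def tab(th):  # bead centre, 58 from pivot minus bead radius
    return [.052+.055*np.sin(.3-th),-.055,.245+.055*np.cos(.3-th)]
uv=proj("wrist",S(p,[[kx,-.165,kz],[kx,-.095,kz],tab(0),tab(.3),tab(.6)]))
print(uv.round())
for k in uv: cv2.circle(v,tuple(int(x) for x in k),4,(0,255,0),1)
cv2.imwrite("pics/w5m.png",cv2.resize(v[40:340,200:500],(600,600)))
for t in("vessel_rim","lid","vessel"):
  for c in("scene",):
    for b in boxes_of(c,t)[:1]: print(t,b["p"],W(c,b["point"]))
E
```

```text
[0.66860699 0.01288208 0.36507454] [-0.80788426  0.48000995 -0.21605172]
[[321. 260.]
 [321. 170.]
 [343. 110.]
 [312. 110.]
 [282. 110.]]
vessel_rim 0.57 [0.45073522 0.20733074 0.1016627 ]
lid 0.71 [0.61896374 0.08092952 0.25420802]
vessel 0.57 [0.44697494 0.21044532 0.10522074]
```

View pics/w5m.png

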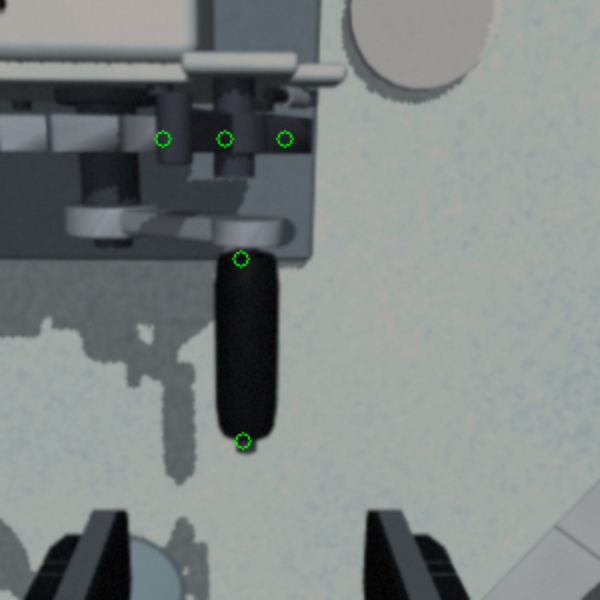

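Bead is at crop (172,125), next to the fully-off mark (163,139), so the pawl stays off by itself. The knob hasn't moved. Re-gripping it.

jog_arm(
  commands=[
    {"linear":[-0.05,0.2,-4],"rotation":[0,0,0],"claw":5},
    {"linear":[0,0,-5],"rotation":[0,0,0],"claw":5},
    {"linear":[0,0,-4],"rotation":[0,0,0],"claw":5},
    {"linear":[0,0,-1.4],"rotation":[0,0,0],"claw":4},
    {"linear":[0,0,0],"rotation":[0,0,0],"claw":3},
    {"linear":[0,0,0],"rotation":[0,0,0],"claw":2},
    {"linear":[0,0,0],"rotation":[0,0,0],"claw":1.8},
    {"linear":[0,0,0],"rotation":[0,0,0],"claw":1.8},
    {"linear":[0,0,0],"rotation":[0,0,0],"claw":1.8},
  ],
  squeeze=30,
)

```text
time: 12.52
ee_pos: [0.6667, 0.0166, 0.2233]
ee_rot: [0.448, 0.894, -0.0, -0.0]
contact_force: [-5.1, -0.8, -2.0]
grip_width: 0.0228
grip_force: 30.7
```

```bash
python3 - <<'E'
from fit import *
p=np.load("p.npy")
s=env.state();T=np.linalg.inv(np.c_[[np.cos(p[2]),np.sin(p[2])],[-np.sin(p[2]),np.cos(p[2])]])
print("tcp stand",T@(s['ee_pos'][:2]-p[:2]),s['ee_pos'][2])
th=np.linspace(0,2*np.pi,180)
def ring(cam,r,z): return proj(cam,S(p,np.c_[-.04+r*np.cos(th),.16+r*np.sin(th),0*th+z]))
im=save("scene","s1");vv=im[:,:,::-1].copy()
for c in("scene",):
  for t in("lid","vessel","vessel_rim"):
    for o in outline_of(c,t)[:2]:
        m=o["pixels"];y,x=np.nonzero(m);print(t,round(o["p"],2),m.sum(),"x",x.min(),x.max(),"y",y.min(),y.max())
for z in(.12,.14,.16,.18,.20,.22):
    a=ring("scene",.062,z);print(z,"lid",a.min(0).round(1),a.max(0).round(1),"fl",ring("scene",.06,z).max(0).round(1))
v=cv2.resize(vv[115:235,285:405],(600,600),interpolation=cv2.INTER_CUBIC)
g=cv2.convertScaleAbs(v,alpha=1.7)
cv2.imwrite("pics/s1c.png",g)
E
```

```text
tcp stand [ 0.05725061 -0.1363036 ] 0.22329970747680478
lid 0.38 63 x 309 356 y 120 190
vessel 0.39 967 x 415 441 y 124 175
vessel_rim 0.66 83 x 352 359 y 169 196
0.12 lid [313.7 159.3] [358.5 193. ] fl [357.7 192.4]
0.14 lid [313.6 154.4] [358.9 188.2] fl [358.1 187.6]
0.16 lid [313.6 149.4] [359.2 183.3] fl [358.5 182.7]
0.18 lid [313.5 144.3] [359.6 178.3] fl [358.9 177.7]
0.2 lid [313.4 139.1] [360.1 173.2] fl [359.3 172.6]
0.22 lid [313.3 133.8] [360.5 167.9] fl [359.7 167.4]
```

View pics/s1c.png

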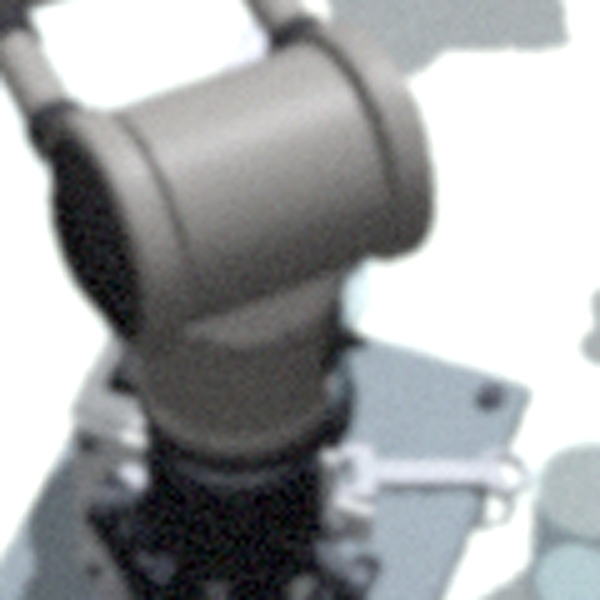

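The last view is blocked by the forearm, so no lid height there. I'll read edge profiles from the first scene picture instead.

```bash
python3 - <<'E'
from fit import *
p=np.load("p.npy");im=cv2.imread("pics/scene0.png").astype(int)
th=np.linspace(0,2*np.pi,720)
def row(r,z,c):
    a=proj("scene",S(p,np.c_[-.04+r*np.cos(th),.16+r*np.sin(th),0*th+z]))
    k=abs(a[:,0]-c)<.6; return a[k,1].max() if k.any() else -1
for c in(342,346,350,354,357):
    print(c,"rows160+",[tuple(im[r,c][[2,0]]) for r in range(158,204)])
    print("  lid z:",[(z,round(row(.062,z,c),1)) for z in(.18,.2,.22)],"rim:",[(z,round(row(.06,z,c),1)) for z in(.12,.14,.16)])
E
```

```text
342 rows160+ [(np.int64(68), np.int64(75)), (np.int64(45), np.int64(51)), (np.int64(18), np.int64(27)), (np.int64(22), np.int64(24)), (np.int64(16), np.int64(20)), (np.int64(16), np.int64(23)), (np.int64(16), np.int64(20)), (np.int64(27), np.int64(30)), (np.int64(39), np.int64(44)), (np.int64(48), np.int64(50)), (np.int64(50), np.int64(52)), (np.int64(58), np.int64(63)), (np.int64(68), np.int64(73)), (np.int64(75), np.int64(83)), (np.int64(88), np.int64(94)), (np.int64(105), np.int64(115)), (np.int64(108), np.int64(116)), (np.int64(91), np.int64(99)), (np.int64(67), np.int64(72)), (np.int64(60), np.int64(66)), (np.int64(61), np.int64(74)), (np.int64(68), np.int64(82)), (np.int64(74), np.int64(90)), (np.int64(76), np.int64(94)), (np.int64(83), np.int64(100)), (np.int64(92), np.int64(110)), (np.int64(100), np.int64(118)), (np.int64(94), np.int64(114)), (np.int64(91), np.int64(109)), (np.int64(93), np.int64(108)), (np.int64(113), np.int64(121)), (np.int64(139), np.int64(138)), (np.int64(156), np.int64(150)), (np.int64(159), np.int64(152)), (np.int64(162), np.int64(155)), (np.int64(161),
[... 6277 characters left out ...]
p.int64(92), np.int64(106)), (np.int64(92), np.int64(105)), (np.int64(93), np.int64(106)), (np.int64(90), np.int64(103)), (np.int64(86), np.int64(102)), (np.int64(86), np.int64(101)), (np.int64(88), np.int64(102)), (np.int64(84), np.int64(98)), (np.int64(85), np.int64(100)), (np.int64(82), np.int64(98)), (np.int64(88), np.int64(102)), (np.int64(87), np.int64(100)), (np.int64(90), np.int64(104)), (np.int64(92), np.int64(106)), (np.int64(95), np.int64(109)), (np.int64(92), np.int64(105)), (np.int64(101), np.int64(114))]
  lid z: [(0.18, np.float64(170.1)), (0.2, np.float64(165.5)), (0.22, np.float64(160.6))] rim: [(0.12, np.float64(181.9)), (0.14, np.float64(177.9)), (0.16, np.float64(173.4))]
```

Rough result: lid underside at about z 0.177 and rim at about 0.15, so the gap is some 20-30 mm from q=0. I'll ease down, first to q≈0, watching the force.

jog_arm(
  commands=[
    {"linear":[-0.1,-0.08,0.14],"rotation":[0,0,0],"claw":1.8},
    {"linear":[-0.1,-0.08,0.14],"rotation":[0,0,0],"claw":1.8},
    {"linear":[-0.215,-0.16,0.263],"rotation":[0,0,0],"claw":1.8},
    {"linear":[-0.225,-0.167,0.248],"rotation":[0,0,0],"claw":1.8},
    {"linear":[-0.235,-0.175,0.235],"rotation":[0,0,0],"claw":1.8},
    {"linear":[-0.244,-0.182,0.219],"rotation":[0,0,0],"claw":1.8},
  ],
)

```text
time: 13.48
ee_pos: [0.6564, 0.0089, 0.2353]
ee_rot: [0.448, 0.894, 0.001, 0.001]
contact_force: [1.0, 5.8, -2.4]
grip_width: 0.0229
grip_force: 30.8
```

jog_arm(
  commands=[
    {"linear":[-0.256,-0.19,0.196],"rotation":[0,0,0],"claw":1.8},
    {"linear":[-0.256,-0.19,0.196],"rotation":[0,0,0],"claw":1.8},
    {"linear":[0,0,0],"rotation":[0,0,0],"claw":1.8},
  ],
)

```text
time: 13.85
ee_pos: [0.6511, 0.0049, 0.2396]
ee_rot: [0.448, 0.894, 0.001, 0.001]
contact_force: [-0.8, 5.1, 0.5]
grip_width: 0.0227
grip_force: 31.0
```

jog_arm(
  commands=[
    {"linear":[-0.271,-0.201,0.163],"rotation":[0,0,0],"claw":1.8},
    {"linear":[-0.271,-0.201,0.163],"rotation":[0,0,0],"claw":1.8},
    {"linear":[0,0,0],"rotation":[0,0,0],"claw":1.8},
  ],
)

```text
time: 14.22
ee_pos: [0.6458, 0.001, 0.2431]
ee_rot: [0.448, 0.894, 0.001, 0.001]
contact_force: [-1.2, 5.9, -0.3]
grip_width: 0.0229
grip_force: 31.1
```

jog_arm(
  commands=[
    {"linear":[-0.283,-0.21,0.129],"rotation":[0,0,0],"claw":1.8},
    {"linear":[-0.283,-0.21,0.129],"rotation":[0,0,0],"claw":1.8},
    {"linear":[0,0,0],"rotation":[0,0,0],"claw":1.8},
  ],
)

```text
time: 14.6
ee_pos: [0.6402, -0.0031, 0.2459]
ee_rot: [0.448, 0.894, 0.001, 0.001]
contact_force: [-1.6, 6.0, 0.4]
grip_width: 0.0233
grip_force: 31.2
```

jog_arm(
  commands=[
    {"linear":[-0.115,-0.086,0.042],"rotation":[0,0,0],"claw":1.8},
    {"linear":[-0.115,-0.086,0.042],"rotation":[0,0,0],"claw":1.8},
    {"linear":[0,0,0],"rotation":[0,0,0],"claw":1.8},
  ],
)

```text
time: 14.98
ee_pos: [0.6381, -0.0046, 0.2467]
ee_rot: [0.448, 0.894, 0.001, 0.001]
contact_force: [0.1, 6.0, 0.7]
grip_width: 0.0229
grip_force: 31.1
```

jog_arm(
  commands=[
    {"linear":[-0.156,-0.116,0.05],"rotation":[0,0,0],"claw":1.8},
    {"linear":[0,0,0],"rotation":[0,0,0],"claw":1.8},
  ],
)

```text
time: 15.22
ee_pos: [0.6365, -0.0058, 0.2473]
ee_rot: [0.448, 0.894, 0.001, 0.001]
contact_force: [-0.1, 6.4, 0.0]
grip_width: 0.0225
grip_force: 31.2
```

jog_arm(
  commands=[
    {"linear":[-0.196,-0.146,0.055],"rotation":[0,0,0],"claw":1.8},
    {"linear":[0,0,0],"rotation":[0,0,0],"claw":1.8},
  ],
)

```text
time: 15.48
ee_pos: [0.6346, -0.0072, 0.2479]
ee_rot: [0.448, 0.894, 0.001, 0.001]
contact_force: [-0.5, 6.2, 1.3]
grip_width: 0.023
grip_force: 31.2
```

jog_arm(
  commands=[
    {"linear":[-0.197,-0.147,0.048],"rotation":[0,0,0],"claw":1.8},
    {"linear":[0,0,0],"rotation":[0,0,0],"claw":1.8},
  ],
)

```text
time: 15.72
ee_pos: [0.6326, -0.0087, 0.2485]
ee_rot: [0.448, 0.894, 0.001, 0.001]
contact_force: [-0.9, 7.0, 1.3]
grip_width: 0.0229
grip_force: 31.2
```

jog_arm(
  commands=[
    {"linear":[-0.198,-0.148,0.04],"rotation":[0,0,0],"claw":1.8},
    {"linear":[0,0,0],"rotation":[0,0,0],"claw":1.8},
  ],
)

```text
time: 15.98
ee_pos: [0.6306, -0.0102, 0.2489]
ee_rot: [0.448, 0.894, 0.001, 0.001]
contact_force: [-1.0, 7.0, 2.6]
grip_width: 0.023
grip_force: 31.3
```

jog_arm(
  commands=[
    {"linear":[-0.199,-0.148,0.06],"rotation":[0,0,0],"claw":1.8},
    {"linear":[0,0,0],"rotation":[0,0,0],"claw":1.8},
  ],
)

```text
time: 16.23
ee_pos: [0.6285, -0.0117, 0.2493]
ee_rot: [0.448, 0.894, 0.001, 0.001]
contact_force: [-0.6, 6.4, 0.8]
grip_width: 0.0228
grip_force: 31.2
```

jog_arm(
  commands=[
    {"linear":[-0.2,-0.149,0.027],"rotation":[0,0,0],"claw":1.8},
    {"linear":[0,0,0],"rotation":[0,0,0],"claw":1.8},
  ],
)

```text
time: 16.48
ee_pos: [0.6265, -0.0132, 0.2497]
ee_rot: [0.448, 0.894, 0.001, 0.001]
contact_force: [-0.6, 7.2, 1.3]
grip_width: 0.0227
grip_force: 31.2
```

jog_arm(
  commands=[
    {"linear":[-0.2,-0.149,0.02],"rotation":[0,0,0],"claw":1.8},
    {"linear":[0,0,0],"rotation":[0,0,0],"claw":1.8},
  ],
)

```text
time: 16.73
ee_pos: [0.6245, -0.0147, 0.2498]
ee_rot: [0.448, 0.894, 0.001, 0.001]
contact_force: [-1.7, 6.5, 1.7]
grip_width: 0.0222
grip_force: 31.2
```

jog_arm(
  commands=[
    {"linear":[-0.2,-0.149,0.015],"rotation":[0,0,0],"claw":1.8},
    {"linear":[0,0,0],"rotation":[0,0,0],"claw":1.8},
  ],
)

```text
time: 16.98
ee_pos: [0.6225, -0.0162, 0.25]
ee_rot: [0.448, 0.894, 0.001, 0.001]
contact_force: [-1.5, 7.3, 0.7]
grip_width: 0.0227
grip_force: 31.2
```

jog_arm(
  commands=[
    {"linear":[-0.2,-0.149,0],"rotation":[0,0,0],"claw":1.8},
    {"linear":[0,0,0],"rotation":[0,0,0],"claw":1.8},
  ],
)

```text
time: 17.23
ee_pos: [0.6204, -0.0176, 0.25]
ee_rot: [0.448, 0.894, 0.001, 0.001]
contact_force: [-1.9, 6.4, 2.1]
grip_width: 0.0227
grip_force: 31.2
```

jog_arm(
  commands=[
    {"linear":[-0.2,-0.149,-0.005],"rotation":[0,0,0],"claw":1.8},
    {"linear":[0,0,0],"rotation":[0,0,0],"claw":1.8},
  ],
)

```text
time: 17.48
ee_pos: [0.6184, -0.0191, 0.25]
ee_rot: [0.448, 0.894, 0.001, 0.001]
contact_force: [-1.6, 7.0, 1.6]
grip_width: 0.0225
grip_force: 31.2
```

jog_arm(
  commands=[
    {"linear":[-0.2,-0.149,-0.013],"rotation":[0,0,0],"claw":1.8},
    {"linear":[0,0,0],"rotation":[0,0,0],"claw":1.8},
  ],
)

```text
time: 17.73
ee_pos: [0.6164, -0.0206, 0.2499]
ee_rot: [0.448, 0.894, 0.001, 0.001]
contact_force: [-1.1, 6.2, 2.1]
grip_width: 0.0232
grip_force: 31.3
```

jog_arm(
  commands=[
    {"linear":[-0.2,-0.149,-0.02],"rotation":[0,0,0],"claw":1.8},
    {"linear":[0,0,0],"rotation":[0,0,0],"claw":1.8},
  ],
)

```text
time: 17.98
ee_pos: [0.6144, -0.0221, 0.2496]
ee_rot: [0.448, 0.894, 0.001, 0.001]
contact_force: [-2.0, 6.9, 2.7]
grip_width: 0.0229
grip_force: 31.3
```

jog_arm(
  commands=[
    {"linear":[-0.199,-0.148,-0.022],"rotation":[0,0,0],"claw":1.8},
    {"linear":[0,0,0],"rotation":[0,0,0],"claw":1.8},
  ],
)

```text
time: 18.23
ee_pos: [0.6123, -0.0236, 0.2493]
ee_rot: [0.448, 0.894, 0.001, 0.001]
contact_force: [-2.2, 5.8, 1.6]
grip_width: 0.0228
grip_force: 31.2
```

jog_arm(
  commands=[
    {"linear":[-0.198,-0.147,-0.038],"rotation":[0,0,0],"claw":1.8},
    {"linear":[0,0,0],"rotation":[0,0,0],"claw":1.8},
  ],
)

```text
time: 18.48
ee_pos: [0.6103, -0.0251, 0.249]
ee_rot: [0.448, 0.894, 0.001, 0.001]
contact_force: [-1.5, 7.8, 2.5]
grip_width: 0.023
grip_force: 31.2
```

jog_arm(
  commands=[
    {"linear":[-0.196,-0.146,-0.045],"rotation":[0,0,0],"claw":1.8},
    {"linear":[0,0,0],"rotation":[0,0,0],"claw":1.8},
  ],
)

```text
time: 18.73
ee_pos: [0.6084, -0.0265, 0.2485]
ee_rot: [0.448, 0.894, 0.001, 0.001]
contact_force: [-1.4, 7.0, 2.6]
grip_width: 0.0228
grip_force: 31.2
```

jog_arm(
  commands=[
    {"linear":[-0.195,-0.145,-0.053],"rotation":[0,0,0],"claw":1.8},
    {"linear":[0,0,0],"rotation":[0,0,0],"claw":1.8},
  ],
)

```text
time: 18.98
ee_pos: [0.6064, -0.028, 0.248]
ee_rot: [0.448, 0.894, 0.001, 0.001]
contact_force: [-2.0, 7.3, 2.0]
grip_width: 0.0231
grip_force: 31.2
```

jog_arm(
  commands=[
    {"linear":[-0.193,-0.144,-0.064],"rotation":[0,0,0],"claw":1.8},
    {"linear":[0,0,0],"rotation":[0,0,0],"claw":1.8},
  ],
)

```text
time: 19.23
ee_pos: [0.6044, -0.0294, 0.2473]
ee_rot: [0.448, 0.894, 0.001, 0.001]
contact_force: [-2.8, 7.2, 2.1]
grip_width: 0.0231
grip_force: 31.3
```

jog_arm(
  commands=[
    {"linear":[-0.191,-0.142,-0.072],"rotation":[0,0,0],"claw":1.8},
    {"linear":[0,0,0],"rotation":[0,0,0],"claw":1.8},
  ],
)

```text
time: 19.48
ee_pos: [0.6025, -0.0309, 0.2466]
ee_rot: [0.448, 0.894, 0.001, 0.001]
contact_force: [-1.5, 6.5, 2.8]
grip_width: 0.0229
grip_force: 31.3
```

jog_arm(
  commands=[
    {"linear":[-0.189,-0.141,-0.08],"rotation":[0,0,0],"claw":1.8},
    {"linear":[0,0,0],"rotation":[0,0,0],"claw":1.8},
  ],
)

```text
time: 19.73
ee_pos: [0.6006, -0.0323, 0.2458]
ee_rot: [0.448, 0.894, 0.001, 0.001]
contact_force: [-2.3, 5.8, 2.6]
grip_width: 0.0233
grip_force: 31.3
```

jog_arm(
  commands=[
    {"linear":[-0.205,-0.153,-0.097],"rotation":[0,0,0],"claw":1.8},
    {"linear":[0,0,0],"rotation":[0,0,0],"claw":1.8},
  ],
)

```text
time: 19.98
ee_pos: [0.5984, -0.0338, 0.2448]
ee_rot: [0.448, 0.894, 0.001, 0.001]
contact_force: [-2.4, 7.1, 2.1]
grip_width: 0.0228
grip_force: 31.3
```

jog_arm(
  commands=[
    {"linear":[-0.202,-0.15,-0.108],"rotation":[0,0,0],"claw":1.8},
    {"linear":[0,0,0],"rotation":[0,0,0],"claw":1.8},
  ],
)

```text
time: 20.23
ee_pos: [0.5964, -0.0353, 0.2438]
ee_rot: [0.448, 0.894, 0.001, 0.001]
contact_force: [-3.0, 7.2, 2.2]
grip_width: 0.0228
grip_force: 31.3
```

jog_arm(
  commands=[
    {"linear":[-0.198,-0.148,-0.118],"rotation":[0,0,0],"claw":1.8},
    {"linear":[0,0,0],"rotation":[0,0,0],"claw":1.8},
  ],
)

```text
time: 20.48
ee_pos: [0.5961, -0.0356, 0.2436]
ee_rot: [0.448, 0.894, 0.003, 0.003]
contact_force: [2.6, 11.9, 4.8]
grip_width: 0.0231
grip_force: 31.6
```

Contact: the knob moved only ~0.4 mm and its force rose about 7 N. I'll back off gently to shed some of the load.

jog_arm(
  commands=[
    {"linear":[0.127,0.095,0.076],"rotation":[0,0,0],"claw":1.8},
    {"linear":[0.127,0.095,0.076],"rotation":[0,0,0],"claw":1.8},
    {"linear":[0,0,0],"rotation":[0,0,0],"claw":1.8},
  ],
)

```text
time: 20.85
ee_pos: [0.5962, -0.0354, 0.2437]
ee_rot: [0.448, 0.894, 0.0, -0.0]
contact_force: [-4.6, 4.3, 2.8]
grip_width: 0.0228
grip_force: 31.2
```

jog_arm(
  commands=[
    {"linear":[0.075,0.055,0.044],"rotation":[0,0,0],"claw":1.8},
    {"linear":[0.07,0.054,0.043],"rotation":[0,0,0],"claw":1.8},
    {"linear":[0,0,0],"rotation":[0,0,0],"claw":1.8},
  ],
)

```text
time: 21.22
ee_pos: [0.5963, -0.0353, 0.2438]
ee_rot: [0.448, 0.894, -0.001, -0.002]
contact_force: [-9.6, 1.5, -0.9]
grip_width: 0.0227
grip_force: 31.0
```

jog_arm(
  commands=[
    {"linear":[-0.08,-0.06,-0.045],"rotation":[0,0,0],"claw":1.8},
    {"linear":[-0.08,-0.06,-0.045],"rotation":[0,0,0],"claw":1.8},
    {"linear":[0,0,0],"rotation":[0,0,0],"claw":1.8},
  ],
)

```text
time: 21.6
ee_pos: [0.5962, -0.0354, 0.2437]
ee_rot: [0.448, 0.894, 0.0, 0.0]
contact_force: [-4.3, 5.5, 1.6]
grip_width: 0.0226
grip_force: 31.2
```

jog_arm(
  commands=[
    {"linear":[0,0,0],"rotation":[0,0,0],"claw":2.6},
    {"linear":[0,0,0],"rotation":[0,0,0],"claw":4},
    {"linear":[0,0,0],"rotation":[0,0,0],"claw":5},
    {"linear":[0,0,0],"rotation":[0,0,0],"claw":5},
    {"linear":[0,0,3],"rotation":[0,0,0],"claw":5},
    {"linear":[0,0,4],"rotation":[0,0,0],"claw":5},
    {"linear":[0,0,4],"rotation":[0,0,0],"claw":5},
    {"linear":[0,0,0],"rotation":[0,0,0],"claw":5},
    {"linear":[0,0,0],"rotation":[0,0,0],"claw":5},
  ],
)

```text
time: 22.72
ee_pos: [0.5967, -0.0359, 0.3514]
ee_rot: [0.448, 0.894, -0.0, -0.0]
contact_force: [1.4, -0.7, -0.8]
grip_width: 0.0496
grip_force: 0.0
```

```bash
python3 - <<'E'
from fit import *
s=env.state();print(s['ee_pos'],s['contact_force'])
im=save("wrist","w6");p=np.load("p.npy")
for t in("crank_grip","pawl_tab"):
    for b in boxes_of("wrist",t)[:2]: print(t,round(b["p"],2),W("wrist",b["point"]).round(3),proj("wrist",W("wrist",b["point"])).round())
def tab(th): return [.052+.055*np.sin(.3-th),-.055,.245+.055*np.cos(.3-th)]
print(proj("wrist",S(p,[tab(0),tab(.6)])).round())
# knob silhouette columns -> crank angle
g=im.mean(2)
for q in(1.0,1.03,1.06):
    a=.6-q;uv=proj("wrist",S(p,[[.075*np.sin(a),-.13,.19+.075*np.cos(a)]]))[0];print(q,uv.round(1))
r=int(uv[1]);x=np.nonzero(g[r,150:450]<30)[0]+150;print(r,x.min(),x.max(),np.median(x))
E
```

```text
[ 0.59666573 -0.03585305  0.35144907] [ 1.41873263 -0.7026285  -0.80157381]
crank_grip 0.97 [0.58  0.009 0.257] [[344. 175.]]
crank_grip 0.39 [0.652 0.212 0.015] [[491.  37.]]
pawl_tab 0.93 [0.603 0.068 0.295] [[454. 119.]]
[[520. 115.]
 [455. 115.]]
1.0 [324.  234.5]
1.03 [320.9 234.1]
1.06 [317.8 233.6]
233 307 339 323.0
```

```bash
python3 -c "
from workcell import env
print(env.close_job())"
```

```text
the job is handed in; nothing more can be done
None
```

The job is handed in, with no verdict shown: the lid rests on the glass with an estimated 8–20 N (worked out from knob force, not measured directly), the pawl stands fully off, the crank is let go and the arm is clear.

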